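# Overhang a module plate over the reader and start the reading

## Task

Push the flat metal plate along the ledge, keeping it flat and roughly straight, until its end sticks out about 40 mm past the ledge's open end, over the black reader. Leave it balanced there, then press the push button right down to start the reading and let it come back up. The plate is only pushed: do not lift, tip or drop it, do not press the button before the plate is in place, and leave the other things where they are.

Things in the scene. Friction and masses are not known exactly. Their poses are not given: they have to be found in the camera images.
- ledge: fixed dark steel ledge, a raised channel 320 mm long (its y) by 130 mm deep (its x), flat top 50 mm above the bench. Origin on the bench under the top's centre; z up. A fence 8 mm thick stands 12 mm above the top along the +x edge (inner face at x = +57 mm); the -x edge and both ends have no lip. The open end, with the reader, is the +y end. Position and yaw (up to 20 degrees) vary.
- open_end (a point): middle of the top edge of the ledge's open end: ledge frame (0, 160, 50) mm; axes as the ledge's, +y points out over the reader. The reader is a low black block 60 x 50 mm, 22 mm high, fixed to the ledge's foot on the bench, its centre 35 mm out from the open end; only this end has one.
- plate: loose bare aluminium plate, 80 mm (its x) by 140 mm (its y) by 6 mm thick, about 0.18 kg. Lies flat on the ledge, its long side roughly along the ledge (within 6 degrees) and its +y end towards the open end. At the start its leading end is 20 to 90 mm inside the open end. Origin at the centre of its underside.
- plate_lead (a point): middle of the plate's leading (+y) end face: plate frame (0, 70, 3) mm. The overhang is how far this point lies beyond the ledge's open end along the ledge's y
- plate_trail (a point): middle of the plate's trailing (-y) end face, where it can be pushed: plate frame (0, -70, 3) mm; at least 90 mm of bare ledge top lies behind it at the start
- button (a joint): travel of the push button: 0 is up, 0.006 m is fully down; a spring returns it; fully down takes about 5 N. It presses straight down.
- button_top (a point): centre of the top face of the button's round red cap (36 mm across), z up; its dark housing is fixed on the bench to the robot's right of the ledge, position varies
- tablet_pack: bystander: loose white flat tablet pack 120 (x) x 80 (y) x 7 mm, lying on the bench beyond the button; origin at the centre of its underside
- power_bank: bystander: loose pale blue power bank 70 (x) x 140 (y) x 15 mm, lying on the bench in front of the ledge; origin at the centre of its underside
- bolt_a: bystander: loose zinc-plated terminal bolt standing on its head (21 mm across, 45 mm high) on the bench in front of the ledge; origin at the centre of its underside
- bolt_b: bystander: a second such bolt, standing on its head on the bench behind the ledge's fence; origin at the centre of its underside

How it is judged (in metres and radians):
On the way, in this order (a step that is already met when the one before it is completed fails the run):
1. the plate overhangs the open end by 25 to 55 mm and lies still (y of plate_lead in the frame of open_end between 0.025 and 0.055 m and linear speed of plate below 0.01 m/s), for 0.2 s.
2. the button is pressed right down (value of joint button above 0.0045 m), for 0.02 s.
3. the button has come back up (value of joint button below 0.0015 m), for 0.1 s.
At the end, for the whole second after the job is handed in: The plate rests flat on the ledge (within 4 mm of its top, tilt under 0.06 rad), within 0.25 rad of straight, its leading end 25 to 55 mm past the open end, at rest; the button is back up (all of step 1 and z of plate in the frame of ledge between 0.046 and 0.054 m and angle between plate's own z axis and vertical below 0.06 rad and angle between the y axis of plate and the y axis of ledge, either way round below 0.25 rad and value of joint button below 0.0015 m); the robot touches nothing.
It fails at once if the plate is lifted off the ledge, tipped or dropped (z of plate in the frame of ledge above 0.06 m or z of plate in the frame of ledge below 0.042 m or angle between plate's own z axis and vertical above 0.15 rad).
It fails at once if the button is pressed before the plate is in place (value of joint button above 0.003 m and y of plate_lead in the frame of open_end below 0.025 m).
It fails at once if a bystander is moved or knocked over (distance of any of tablet_pack, power_bank, bolt_a, bolt_b from where it was at the start of the episode above 0.02 m or angle between any of bolt_a, bolt_b's own z axis and vertical above 0.4 rad).
It also fails if it takes over 42 s, if anything falls off the work surface, if the arm or the gripper's body presses on something with over 40 N, if the wrist force passes 120 N, or if a joint passes its speed limit or range.

## Robot

A 6-joint arm with a two-finger parallel gripper is mounted at the origin on the work surface. World frame = base frame: x ahead of the robot, y to its left, z up, the work surface at z = 0. Lengths are in m, angles in degrees, forces in N, time in s.
With the tool pointing down it reaches from about 0.375 to 0.9 m from the base axis. Payload 3.1 kg.
Tool frame: the origin (TCP) lies between the finger pads; the fingertips stand 11 mm ahead of it and the grasp point (between the pads) lies 8 mm behind it; x points along the fingers, y is the direction in which the jaws open and shut, and the axes are right-handed (so a half turn about x gives the same grasp; the last joint's range is limited). The gripper opens to 87 mm and grips with 3 to 60 N. Pads are 19 mm wide; open, the fingers measure 117 mm over their backs; the gripper's body (75 mm by 190 mm) begins 51 mm behind the grasp point.
Start: joints at [-79.211, 30.224, 82.088, -0, 67.689, -10.227], TCP at [0.224, -0.583, 0.234] pointing down, gripper open.
Joint ranges: [-176.69, 176.69], [-43.24, 126.21], [12.49, 139.97], [-82, 262], [0, 151.66], [-163.58, 163.58]. Speed limits (degrees/s): [159.86, 159.86, 180, 180, 180, 180].

## Interface

Orientations are given as a 3x3 rotation matrix whose columns are the frame's x, y, z axes.
In Python, from rig import bot gives the robot as it stands.
- The arm moves only by the shell command python3 -m inch 'ROWS' [OPENING]. ROWS is a JSON object of lists of equal length, an entry for each row: "dp": the shift along the tool's x, y, z in mm, a list of three; "yaw": the turn about the tool's x in degrees. In form: {"dp": [[tx, ty, tz], ...], "yaw": [yaw, ...]}. A call has 1 to 20 rows; each row shifts and turns the commanded pose from where the row before left it, along the tool's axes as they then stand; what a row does not reach is not made up. A row lasts 1/12 s, in which the tool goes at most 41.7 mm and 7.16 degrees, less where a joint would pass 70% of its speed; a pose out of reach is approached as far as the arm can. A call is refused whole if a number of a shift passes 41.7 or a number of a turn 7.16, either way. A call with a gripper value outside its range is refused whole. OPENING is the finger opening in mm, from 0 to 87, set as the call begins (- or left out, the last holds). The fingers move at their own pace and stop on an object; the grip force is fixed at half the most. Time passes only in rows, so rows that do not move let the fingers close. It gives the time, the measured TCP pose, the force and the opening at its end, in the units of the state.
- bot.read_state(): the state, without advancing time (a new reading comes with each control period).
- bot.capture(name): name is "scene" or "top" or "wrist"; returns a dict with "color" (420x560x3 uint8, red, green, blue), "intrinsics" (3x3 intrinsics, pixels), "pose" (4x4, takes a point from camera to world coordinates). Camera axes: x right, y down, z forward; pixel columns grow to the right and rows downward; lengths in m; the calibration is good to about 2 mm. A picture is of the moment at which its call begins. There is no depth.
- bot.hand_in(): hands the job in, once; it reports no verdict.
The state is a dict: "time_s": time; "joint_positions": joint angles; "qvel": joint speeds; "tau": joint torques, N m; "position": TCP position; "tcp_rot": TCP orientation; "force": force on the tool from outside, world axes, zero at the start; "moment": the same for the moment, N m; "opening": opening from 0.0 (shut) to 1.0 (fully open).
Only numpy, scipy, OpenCV 4.12 (cv2) and the standard library are available. Lean on these libraries where they do the work, as an engineer would, in place of code of your own. Each camera call takes 0.05 s, during which the arm holds its last target.

## Working session

There is one attempt and no reset: what is moved stays moved. The work goes in short steps, Python scripts to look and compute and a shell command to move; the robot and the scene stay as the last step left them, time stands still between calls to the robot, and variables do not carry over. Pictures are saved under pics/ and viewed, and the job is handed in when it is done.

```bash
mkdir -p pics; ls; python3 - <<'E'
from rig import bot
import cv2,numpy as np
for n in ["scene","top","wrist"]:
    c=bot.capture(n); cv2.imwrite(f"pics/{n}0.png",c["color"][:,:,::-1])
    np.savez(f"pics/{n}0.npz",**c); print(n,np.round(c["intrinsics"],1).tolist(),np.round(c["pose"],3).tolist())
s=bot.read_state();print(s["time_s"],s["position"],np.round(s["tcp_rot"],3).tolist(),s["force"])
E
```

```text
pics
scene [[535.3, 0.0, 279.2], [0.0, 535.3, 213.4], [0.0, 0.0, 1.0]] [[0.749, 0.41, -0.522, 1.074], [0.663, -0.477, 0.577, -0.623], [-0.012, -0.778, -0.628, 0.684], [0.0, 0.0, 0.0, 1.0]]
top [[492.1, 0.0, 281.3], [0.0, 492.1, 217.7], [0.0, 0.0, 1.0]] [[-0.002, -0.996, 0.09, 0.456], [-1.0, 0.001, -0.012, -0.075], [0.011, -0.09, -0.996, 1.096], [0.0, 0.0, 0.0, 1.0]]
wrist [[293.4, 0.0, 281.8], [0.0, 293.4, 212.8], [0.0, 0.0, 1.0]] [[0.359, -0.89, -0.28, 0.3], [-0.933, -0.342, -0.107, -0.553], [-0.001, 0.3, -0.954, 0.385], [0.0, 0.0, 0.0, 1.0]]
0.15 [ 0.22407347 -0.58286865  0.23281373] [[-0.0, 0.359, -0.933], [0.002, -0.933, -0.359], [-1.0, -0.002, -0.0]] [-0.59839806  0.66467145 -0.34941254]
```

View pics/top0.png

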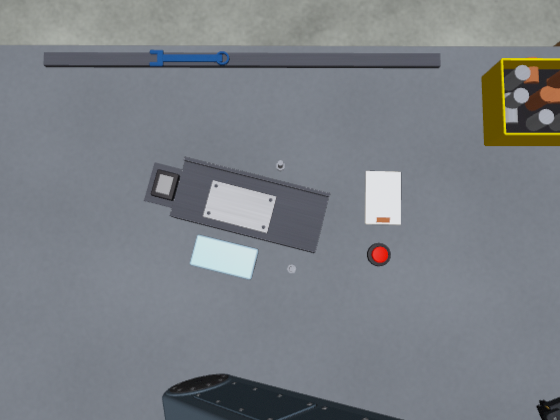

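View pics/scene0.png

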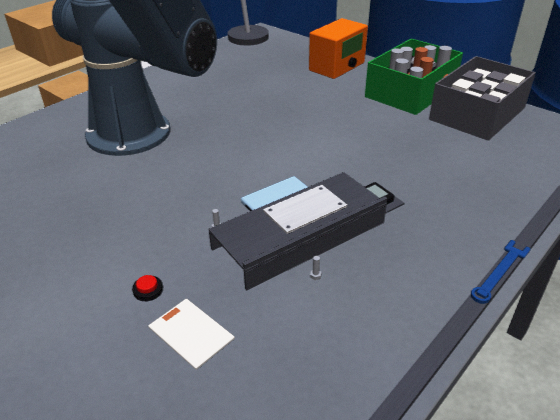

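Top view: the plate's corners are near (213,181), (275,197), (266,232) and (205,214). The ledge runs from about (178,187) at the open end, beside the reader at (163,184), to (321,222). The button is at (379,254), the bolts at (280,165) and (291,268), the power bank at (224,257) and the tablet pack at (383,197).

```bash
cat > h.py <<'E'
import cv2,numpy as np
from rig import bot
def ray(c,u,v,z):
    K,P=c["intrinsics"],c["pose"]
    d=P[:3,:3]@np.linalg.solve(K,[u,v,1.]); o=P[:3,3]
    return o+d*(z-o[2])/d[2]
def rect(mask,mn=100):
    cs,_=cv2.findContours(mask.astype(np.uint8),cv2.RETR_EXTERNAL,cv2.CHAIN_APPROX_NONE)
    return [(cv2.contourArea(k),cv2.minAreaRect(k),k) for k in cs if cv2.contourArea(k)>mn]
E
python3 - <<'E'
from h import *
c=dict(np.load("pics/top0.npz")); im=c["color"]
g=im.astype(int); mx=g.max(2); mn=g.min(2)
m=(mn>150); m[:140]=0; m[:,:195]=0; m[245:]=0; m[:,340:]=0
for a,r,k in rect(m,500):
    b=cv2.boxPoints(r); w=np.array([ray(c,u+0,v,.056) for u,v in b])
    print("plate",a,b.round(1).tolist(),w.round(4).tolist(), w.mean(0).round(4),[np.linalg.norm(w[i]-w[(i+1)%4]).round(4) for i in range(4)])
red=(g[:,:,0]>150)&(g[:,:,1]<70)
for a,r,k in rect(red,80): print("red",a,r,ray(c,*r[0],.03))
cs=dict(np.load("pics/scene0.npz")); g2=cs["color"].astype(int)
for a,r,k in rect((g2[:,:,0]>150)&(g2[:,:,1]<60),80): print("red scene",a,r,[ray(cs,*r[0],z).round(4).tolist() for z in(.02,.03,.04)])
for p in [(60,160)]: pass
crop=im[140:290,130:430]; cv2.imwrite("pics/crop0.png",cv2.resize(crop,None,fx=2.6,fy=2.6,interpolation=cv2.INTER_CUBIC)[:,:,::-1])
E
```

```text
plate 2364.0 [[202.8000030517578, 215.6999969482422], [212.3000030517578, 179.39999389648438], [276.0, 196.0], [266.3999938964844, 232.39999389648438]] [[0.5544, 0.0796, 0.056], [0.6323, 0.0602, 0.056], [0.5963, -0.0756, 0.056], [0.5188, -0.0554, 0.056]] [0.5755 0.0022 0.056 ] [np.float64(0.0803), np.float64(0.1405), np.float64(0.0801), np.float64(0.1396)]
red 180.5 ((379.5, 254.5), (15.0, 15.0), 90.0) [ 0.47206485 -0.29978855  0.03      ]
red scene 210.5 ((146.0, 282.0), (14.0, 20.0), 90.0) [[0.4731, -0.3016, 0.02], [0.4821, -0.3064, 0.03], [0.4912, -0.3112, 0.04]]
```

View pics/crop0.png

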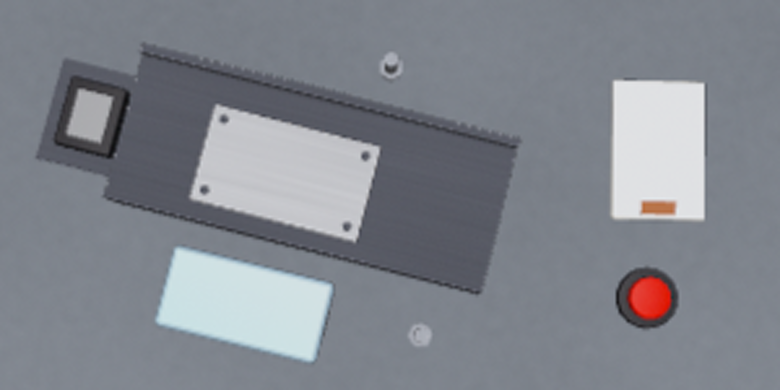

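View pics/wrist0.png

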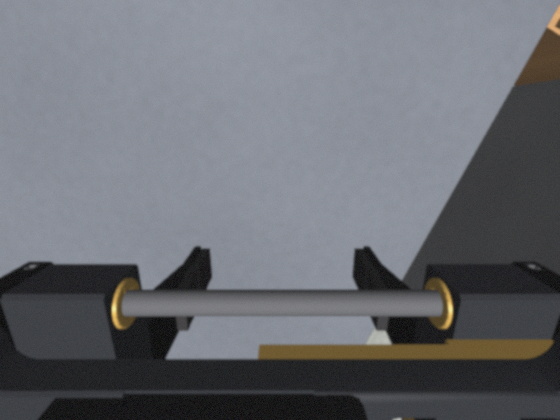

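The crop shows the plate clear. Its corners give 80.2 x 140 mm, which matches. The ledge's near top edge runs from crop (107,197) to (480,292), and its other two corners are at (143,45) and (519,140) on the fence top. Next I'll compute the ledge frame.

```bash
python3 - <<'E'
from h import *
c=dict(np.load("pics/top0.npz"))
q=lambda x,y:(x/2.6+130-.3,y/2.6+140-.3)
A=ray(c,*q(106,197),.05);B=ray(c,*q(481,293),.05)
C=ray(c,*q(142,44),.062);D=ray(c,*q(520,140),.062)
for n,p in zip("ABCD",(A,B,C,D)): print(n,p.round(4))
print("len",np.linalg.norm(A-B),np.linalg.norm((C-D)[:2]),"depth",np.linalg.norm((A-C)[:2]),np.linalg.norm((B-D)[:2]))
y=(A-B)[:2]+(C-D)[:2]; y/=np.linalg.norm(y); x=np.array([y[1],-y[0]])
cen=(A+B+C+D)[:2]/4
print("yaw",np.degrees(np.arctan2(-y[0],y[1])),"x",x,"y",y,"cen",cen)
for n,p in zip("ABCD",(A,B,C,D)): print(n,((p[:2]-cen)@x*1e3).round(1),((p[:2]-cen)@y*1e3).round(1))
P=np.array([[.5544,.0796],[.6323,.0602],[.5963,-.0756],[.5188,-.0554]])
for p in P: print(((p-cen)@x*1e3).round(1),((p-cen)@y*1e3).round(1))
py=(P[0]+P[1]-P[2]-P[3]);print("plate yaw",np.degrees(np.arctan2(-py[0],py[1])))
lead=((P[0]+P[1])/2-cen)@y-.16; print("lead overhang",lead)
for n,uv in dict(boltA=(291,268),boltB=(280,165)).items():
  p=ray(c,*uv,.02)[:2]; print(n,p,(p-cen)@x,(p-cen)@y)
# button triangulation
s=dict(np.load("pics/scene0.npz")); 
def od(c,u,v): d=c["pose"][:3,:3]@np.linalg.solve(c["intrinsics"],[u,v,1.]);return c["pose"][:3,3],d/np.linalg.norm(d)
(o1,d1),(o2,d2)=od(c,379.5,254.5),od(s,146.5,283)
t=np.linalg.lstsq(np.c_[d1,-d2],o2-o1,rcond=None)[0];print(o1+d1*t[0],o2+d2*t[1])
im=s["color"][260:310,115:180];cv2.imwrite("pics/btn.png",cv2.resize(im,None,fx=8,fy=8)[:,:,::-1])
E
```

```text
A [0.5555 0.1491 0.05  ]
B [ 0.4765 -0.1578  0.05  ]
C [0.6802 0.1194 0.062 ]
D [ 0.6008 -0.1897  0.062 ]
len 0.31690839436419066 0.31916291186472723 depth 0.12820073962496084 0.12834868490785417
yaw -14.428014303633237 x [ 0.96846145 -0.24916344] y [0.24916344 0.96846145] cen [ 0.57826706 -0.01971481]
A -64.1 157.9
B -64.2 -159.0
C 64.1 160.2
D 64.2 -159.0
-47.9 90.2
32.4 90.9
31.4 -49.6
-48.7 -49.4
plate yaw -14.81019549084809
lead overhang -0.06945339704200265
boltA [ 0.44326967 -0.10822194] -0.1086870240792853 -0.11935215990904778
boltB [ 0.67056998 -0.08468814] 0.10558080164735345 -0.039925655162383535
[ 0.47225037 -0.30241388  0.01755137] [ 0.47321066 -0.30114775  0.01729866]
```

View pics/btn.png

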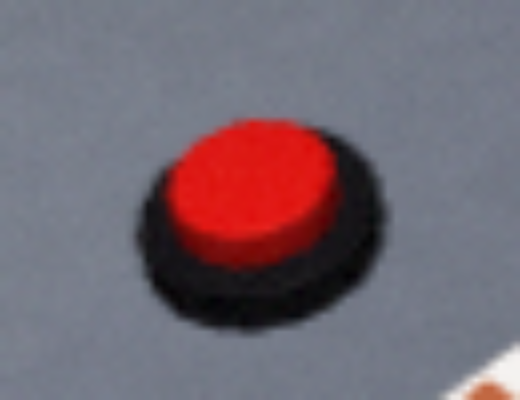

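```bash
python3 -m inch '{"dp":[[0,0,0],[0,0,0],[0,0,0],[0,0,0],[0,0,0],[0,0,0],[0,0,0],[0,0,0],[0,0,0]],"yaw":[-6.8,-6.8,-6.8,-6.8,-6.8,-6.8,-6.8,-7,0]}' 40
python3 -m inch '{"dp":[[0,5,-14],[0,10,-28],[0,10,-28],[0,10,-28],[0,10,-28],[0,10,-28],[0,10,-28],[0,10,-28],[0,10,-28],[0,10,-28],[0,10,-28],[0,10,-28],[0,10,-28],[0,10,-28],[0,10,-28],[0,10,-28],[0,10,-28],[0,10,-28],[0,10,-28],[0,0,0]],"yaw":[0,0,0,0,0,0,0,0,0,0,0,0,0,0,0,0,0,0,0,0]}'
cat > st.py <<'E'
from h import *
cen=np.array([.57827,-.01971]);y=np.array([.24916,.96846]);x=np.array([.96846,-.24916])
s=bot.read_state();p=s["position"];R=s["tcp_rot"]
print("t",s["time_s"],"pos",p.round(4),"ledge x,y mm",((p[:2]-cen)@x*1e3).round(1),((p[:2]-cen)@y*1e3).round(1),"F",np.round(s["force"],1),"op",s["opening"])
print("jaw ang",np.degrees(np.arctan2(R[1,1],R[0,1])),"Rx",R[:,0].round(4), "target tool dp to btn",(R.T@(np.array([.4728,-.3015,.06])-p)*1e3).round(1))
E
python3 st.py
```

```text
time_s: 0.9
position: [0.2241, -0.5831, 0.2331]
tcp_rot: [[-0.0, 0.969, -0.246], [0.001, -0.246, -0.969], [-1.0, -0.0, -0.001]]
force: [-0.1, 0.4, 0.1]
opening: 0.478
time_s: 2.57
position: [0.5338, -0.1224, 0.2336]
tcp_rot: [[0.002, 0.969, -0.247], [0.002, -0.247, -0.969], [-1.0, 0.001, -0.003]]
force: [-0.6, -0.4, 0.2]
opening: 0.458
t 2.5667 pos [ 0.5338 -0.1224  0.2336] ledge x,y mm -17.5 -110.5 F [-0.6 -0.4  0.2] op 0.45835275463949016
jaw ang -14.280811028971371 Rx [ 0.0016  0.0024 -1.    ] target tool dp to btn [173.1 -15.1 189.1]
```

```bash
python3 -m inch '{"dp":[[0,5,-14],[0,4.5,-14],[20,0,0],[25,0,0],[25,0,0],[25,0,0],[20,0,0],[15,0,0],[10,0,0],[5,0,0],[0,0,0],[0,0,0]],"yaw":[0,0,0,0,0,0,0,0,0,0,0,0]}'; python3 st.py
```

```text
time_s: 3.57
position: [0.5485, -0.1029, 0.089]
tcp_rot: [[0.001, 0.968, -0.249], [-0.0, -0.249, -0.968], [-1.0, 0.001, 0.0]]
force: [-1.1, 0.1, -0.3]
opening: 0.454
t 3.5667 pos [ 0.5485 -0.1029  0.089 ] ledge x,y mm -8.2 -88.0 F [-1.1  0.1 -0.3] op 0.45437662035272397
jaw ang -14.424348535960338 Rx [ 7.e-04 -2.e-04 -1.e+00] target tool dp to btn [ 29.  -23.8 211.2]
```

```bash
python3 -m inch '{"dp":[[8,0,0],[8,0,0],[6,0,0],[3,0,0],[0,0,0],[0,0,0]],"yaw":[0,0,0,0,0,0]}'; python3 st.py; python3 - <<'E'
from h import *
for n in["wrist","scene","top"]:
  c=bot.capture(n); np.savez(f"pics/{n}1.npz",**c)
  cv2.imwrite(f"pics/{n}1.png",c["color"][:,:,::-1])
E
```

```text
time_s: 4.07
position: [0.5481, -0.1028, 0.0632]
tcp_rot: [[-0.001, 0.969, -0.248], [0.0, -0.248, -0.969], [-1.0, -0.001, -0.0]]
force: [0.0, -0.2, -0.3]
opening: 0.46
t 4.0667 pos [ 0.5481 -0.1028  0.0632] ledge x,y mm -8.6 -88.0 F [ 0.  -0.2 -0.3] op 0.46007850410245493
jaw ang -14.38862814663621 Rx [-6.e-04  2.e-04 -1.e+00] target tool dp to btn [  3.2 -23.5 211.2]
```

View pics/scene1.png

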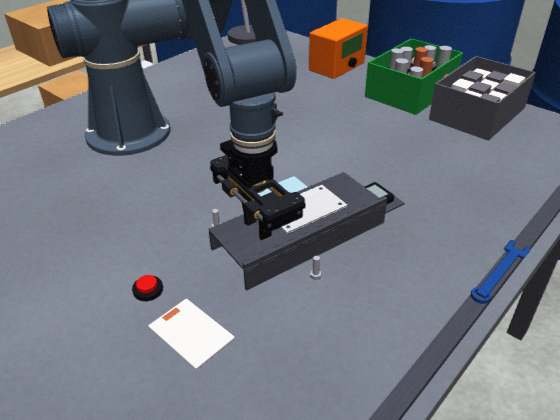

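View pics/top1.png

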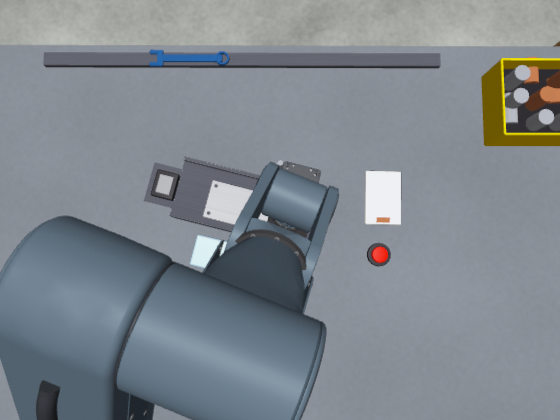

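View pics/wrist1.png

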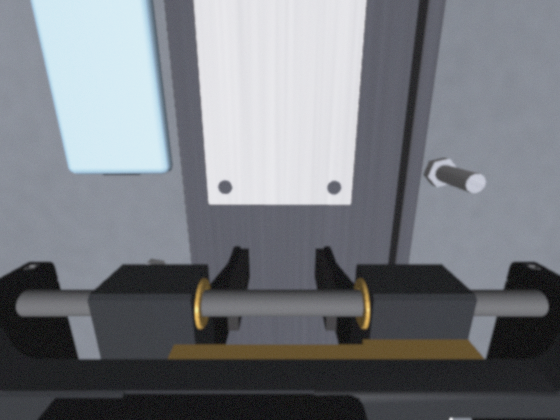

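Wrist view: both fingertips are behind the plate's trailing edge (row 204, cols 208–352), inside its width and clear of the fence. I'll start a slow push of about 85 mm in total and then check.

```bash
python3 -m inch '{"dp":[[0,0,-4],[0,0,-5],[0,0,-5],[0,0,-4],[0,0,-3],[0,0,-3],[0,0,-3],[0,0,-3],[0,0,-3],[0,0,-4],[0,0,-4],[0,0,-4],[0,0,-4],[0,0,-4],[0,0,-4],[0,0,-4],[0,0,-4],[0,0,-3],[0,0,-2],[0,0,0]],"yaw":[0,0,0,0,0,0,0,0,0,0,0,0,0,0,0,0,0,0,0,0]}'; python3 st.py;  python3 - <<'E'
from h import *
for n in["wrist","top"]:
  c=bot.capture(n); np.savez(f"pics/{n}2.npz",**c)
  cv2.imwrite(f"pics/{n}2.png",c["color"][:,:,::-1])
E
```

```text
time_s: 5.88
position: [0.5657, -0.0344, 0.0635]
tcp_rot: [[0.0, 0.969, -0.248], [0.0, -0.248, -0.969], [-1.0, -0.0, -0.0]]
force: [0.3, -0.1, -0.2]
opening: 0.459
t 5.8833 pos [ 0.5657 -0.0344  0.0635] ledge x,y mm -8.5 -17.4 F [ 0.3 -0.1 -0.2] op 0.45867241259311475
jaw ang -14.367615169343427 Rx [ 1.e-04  4.e-04 -1.e+00] target tool dp to btn [  3.4 -23.7 281.8]
```

View pics/wrist2.png

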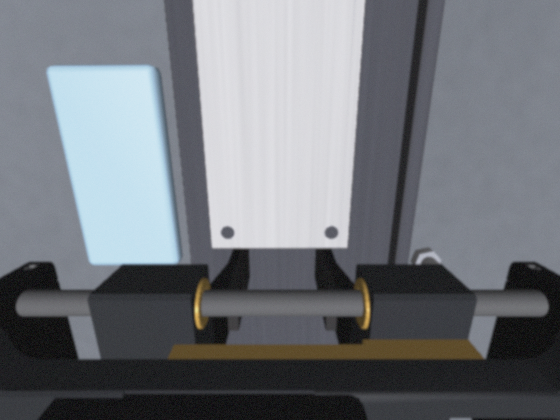

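View pics/top2.png

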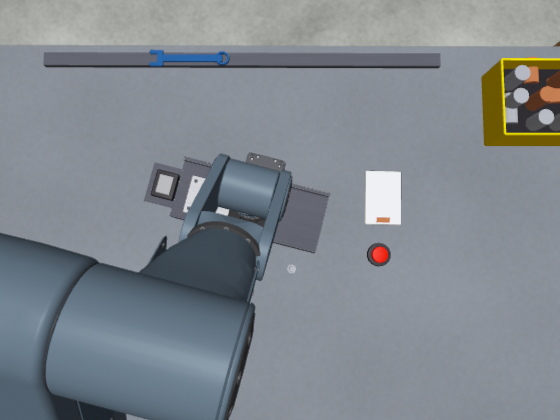

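Wrist: the plate's trailing edge is at row 247, straight, and touching the fingertips. Top: its leading edge shows near col 186–192. Measuring both.

```bash
cat > m.py <<'E'
from h import *
import sys
cen=np.array([.57827,-.01971]);y=np.array([.24916,.96846]);x=np.array([.96846,-.24916])
L=lambda p:(np.array([(p[:2]-cen)@x,(p[:2]-cen)@y])*1e3).round(1)
i=sys.argv[1]
c=dict(np.load(f"pics/wrist{i}.npz"));g=c["color"].astype(int)
for u in(230,280,330):
  col=g[215:270,u].sum(1)  # brightness drop
  v=215+np.argmin(np.diff(col)); print("trail",u,v,L(ray(c,u,v+.5,.056)))
c=dict(np.load(f"pics/top{i}.npz"));g=c["color"].astype(int).min(2)
for v in range(172,224,4):
  r=g[v,168:250]; w=np.where(r>150)[0]
  w=w[w>8] 
  if len(w): print("lead",v,168+w[0],L(ray(c,168+w[0],v,.056)))
E
python3 m.py 2; python3 m.py 1
```

```text
trail 230 247 [-40.2  -6.6]
trail 280 247 [-10.6  -6.6]
trail 330 247 [19.1 -6.6]
lead 176 193 [ 29.2 132.6]
lead 180 191 [ 19.8 134.4]
lead 184 190 [ 10.9 134.2]
lead 188 189 [  2.1 134. ]
lead 192 188 [ -6.7 133.8]
lead 196 187 [-15.5 133.6]
lead 200 186 [-24.3 133.4]
lead 204 185 [-33.1 133.2]
lead 208 184 [-41.9 133. ]
lead 212 186 [-49.  126.6]
trail 230 256 [-40.5 -83. ]
trail 280 227 [-10.6 -64.5]
trail 330 247 [ 19. -77.]
lead 180 213 [31.4 89. ]
lead 184 212 [22.6 88.9]
lead 188 211 [13.7 88.7]
lead 192 210 [ 4.9 88.5]
lead 196 208 [-4.4 90.4]
lead 200 207 [-13.2  90.2]
lead 204 206 [-22.   90.1]
lead 208 205 [-30.8  89.9]
lead 212 204 [-39.6  89.7]
lead 216 203 [-48.3  89.5]
lead 220 217 [-49.2  58.6]
```

The leading edge is at 133.7 mm, and the trailing edge agrees at −6.6 mm plus 140. That leaves 66 mm to push.

```bash
python3 -m inch '{"dp":[[0,0,-2],[0,0,-3],[0,0,-4],[0,0,-4],[0,0,-4],[0,0,-4],[0,0,-4],[0,0,-4],[0,0,-4],[0,0,-4],[0,0,-4],[0,0,-4],[0,0,-4],[0,0,-4],[0,0,-4],[0,0,-4],[0,0,-3],[0,0,-2],[0,0,0],[0,0,0]],"yaw":[0,0,0,0,0,0,0,0,0,0,0,0,0,0,0,0,0,0,0,0]}'; python3 st.py;  python3 - <<'E'
from h import *
for n in["wrist","top","scene"]:
  c=bot.capture(n); np.savez(f"pics/{n}3.npz",**c)
  cv2.imwrite(f"pics/{n}3.png",c["color"][:,:,::-1])
E
python3 m.py 3
```

```text
time_s: 7.65
position: [0.5821, 0.0291, 0.0636]
tcp_rot: [[0.0, 0.969, -0.248], [0.0, -0.248, -0.969], [-1.0, 0.0, -0.0]]
force: [-0.9, -0.1, 0.2]
opening: 0.462
t 7.65 pos [0.5821 0.0291 0.0636] ledge x,y mm -8.4 48.3 F [-0.9 -0.1  0.2] op 0.46185967747830386
jaw ang -14.379122144038526 Rx [ 3.e-04  2.e-04 -1.e+00] target tool dp to btn [  3.5 -23.8 347.4]
trail 230 247 [-40.2  59. ]
trail 280 247 [-10.5  59. ]
trail 330 247 [19.2 59. ]
lead 200 179 [-28.  147.8]
lead 204 177 [-37.3 149.6]
lead 208 190 [-38.7 120.7]
```

View pics/scene3.png

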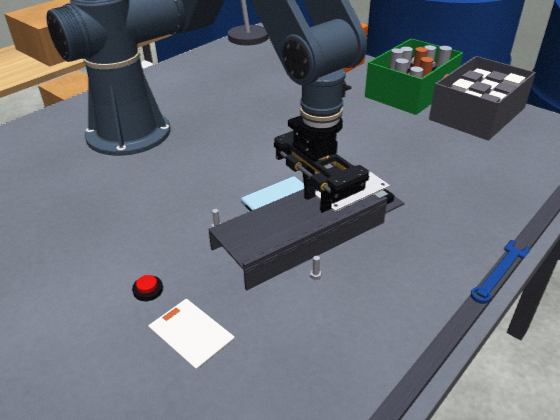

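View pics/wrist3.png

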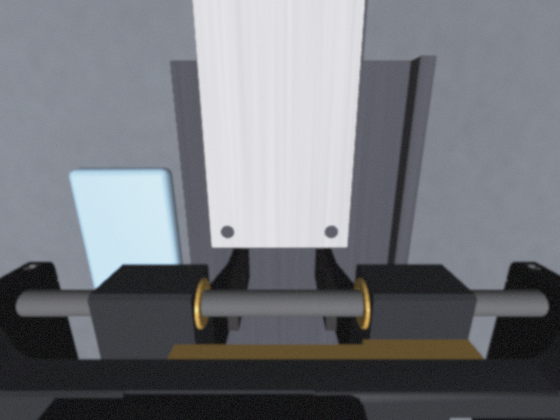

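Wrist: the plate is straight, with its trailing edge at row 247. The ledge's open end is at row ~61 and the plate runs past it. I'll back off, rise, shut the fingers, move part of the way to the button, then check the overhang from the top.

```bash
python3 - <<'E'
from m import *
E
python3 - 3 <<'E'
from m import L,ray,np
c=dict(np.load("pics/wrist3.npz"))
print("ledge end",L(ray(c,183,60.5,.05)),L(ray(c,390,60.5,.05)))
E
python3 -m inch '{"dp":[[0,0,2],[0,0,6],[0,0,10],[0,0,7],[-10,0,0],[-20,0,0],[-25,0,0],[-20,0,10],[-10,0,25],[0,0,30],[0,0,30],[0,0,30],[0,0,30],[0,0,30],[0,-5,30],[0,-5,30],[0,-5,30],[0,-5,25],[0,-4,10],[0,0,0]],"yaw":[0,0,0,0,0,0,0,0,0,0,0,0,0,0,0,0,0,0,0,0]}' 40; python3 -m inch '{"dp":[[0,0,0],[0,0,0],[0,0,0],[0,0,0],[0,0,0],[0,0,0]],"yaw":[0,0,0,0,0,0]}' 0; python3 st.py;  python3 - <<'E'
from h import *
for n in["wrist","top","scene"]:
  c=bot.capture(n); np.savez(f"pics/{n}4.npz",**c)
  cv2.imwrite(f"pics/{n}4.png",c["color"][:,:,::-1])
E
```

```text
trail 230 247 [-40.2  59. ]
trail 280 247 [-10.5  59. ]
trail 330 247 [19.2 59. ]
lead 200 179 [-28.  147.8]
lead 204 177 [-37.3 149.6]
lead 208 190 [-38.7 120.7]
ledge end [-59.8 160. ] [ 45.6 160.1]
time_s: 9.47
position: [0.4744, -0.2918, 0.1491]
tcp_rot: [[0.0, 0.968, -0.252], [-0.001, -0.252, -0.968], [-1.0, 0.001, 0.001]]
force: [-0.9, 1.1, -0.0]
opening: 0.465
time_s: 9.97
position: [0.4759, -0.2889, 0.1485]
tcp_rot: [[-0.0, 0.969, -0.247], [0.0, -0.247, -0.969], [-1.0, -0.0, -0.0]]
force: [-0.5, -0.0, -0.4]
opening: 0.091
t 9.9667 pos [ 0.4759 -0.2889  0.1485] ledge x,y mm -32.1 -286.2 F [-0.5 -0.  -0.4] op 0.09149835042726497
jaw ang -14.309483942198566 Rx [-1.e-04  1.e-04 -1.e+00] target tool dp to btn [88.5  0.1 13. ]Traceback (most recent call last):
  File "<stdin>", line 1, in <module>
  File "m.py", line 5, in <module>
    i=sys.argv[1]
      ~~~~~~~~^^^
IndexError: list index out of range
```

View pics/top4.png

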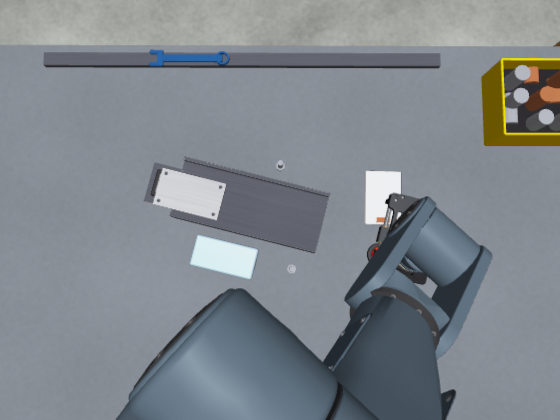

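View pics/wrist4.png

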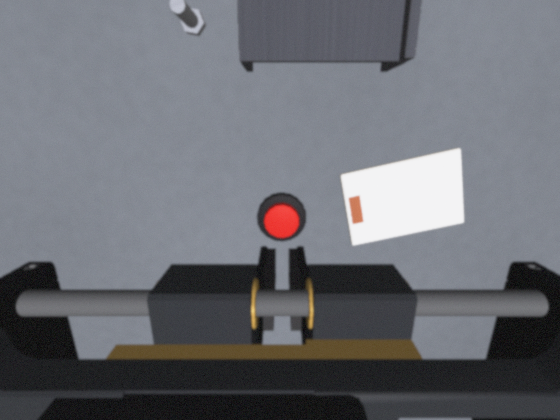

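The plate sits over the reader, and the button is at wrist pixel (282,218). Measuring both.

```bash
python3 - 3 <<'E' | tail -5
from m import *
c=dict(np.load("pics/top4.npz")); g=c["color"].astype(int)
m=(g.min(2)>150); m[:160]=0; m[:,:140]=0; m[228:]=0; m[:,300:]=0
for a,r,k in rect(m,500):
    w=np.array([ray(c,u,v,.056) for u,v in cv2.boxPoints(r)]); print("plate",[L(p).tolist() for p in w])
c=dict(np.load("pics/wrist4.npz")); g=c["color"].astype(int)
s=bot.read_state()
for a,r,k in rect((g[:,:,0]>150)&(g[:,:,1]<70),80): 
  for z in(.02,.025):
    p=ray(c,*r[0],z); print("btn",r,p.round(4),"tool dp",(s["tcp_rot"].T@(p-s["position"])*1e3).round(1),"diam",r[1][0]/293.4*(c["pose"][2,3]-z)*1e3)
E
```

```text
lead 204 177 [-37.3 149.6]
lead 208 190 [-38.7 120.7]
plate [[-50.5, 200.9], [30.9, 203.2], [31.6, 60.5], [-49.7, 59.1]]
btn ((281.0, 220.5), (33.0, 34.0), 90.0) [ 0.4708 -0.3019  0.02  ] tool dp [128.5  -1.6  13.4] diam 31.586110912080834
btn ((281.0, 220.5), (33.0, 34.0), 90.0) [ 0.4712 -0.3003  0.025 ] tool dp [123.5  -1.6  11.7] diam 31.02373872394178
```

The overhang is about 41 mm by two views. The button is 13 mm along tool +z from here. Descending to just above it.

```bash
python3 -m inch '{"dp":[[0,-0.5,6],[0,-0.5,7],[10,0,0],[20,0,0],[20,0,0],[20,0,0],[15,0,0],[10,0,0],[5,0,0],[0,0,0],[0,0,0]],"yaw":[0,0,0,0,0,0,0,0,0,0,0]}' 0; python3 st.py;  python3 - <<'E'
from h import *
for n in["wrist","scene"]:
  c=bot.capture(n); np.savez(f"pics/{n}5.npz",**c)
  cv2.imwrite(f"pics/{n}5.png",c["color"][:,:,::-1])
c=c["color"][200:350,80:280];cv2.imwrite("pics/s5.png",cv2.resize(c,None,fx=3,fy=3)[:,:,::-1])
E
```

```text
time_s: 11.03
position: [0.4714, -0.3023, 0.0486]
tcp_rot: [[0.0, 0.969, -0.249], [-0.0, -0.249, -0.969], [-1.0, 0.0, 0.0]]
force: [0.2, 0.2, -0.1]
opening: 0.009
t 11.0333 pos [ 0.4714 -0.3023  0.0486] ledge x,y mm -33.1 -300.2 F [ 0.2  0.2 -0.1] op 0.009472374103865446
jaw ang -14.395734834209549 Rx [ 2.e-04 -2.e-04 -1.e+00] target tool dp to btn [-11.4   1.1  -1.1]
```

View pics/s5.png

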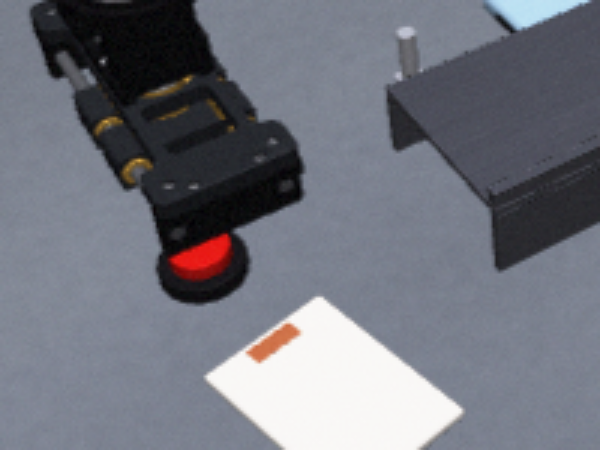

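View pics/wrist5.png

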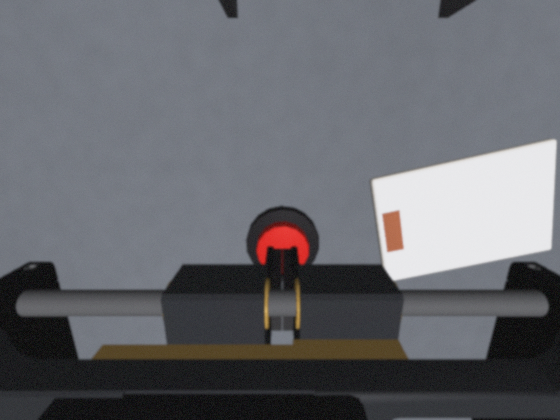

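The closed fingertips (281,255) are centred over the red cap. Lowering in small steps and watching the force.

```bash
python3 -m inch '{"dp":[[4,0,0],[4,0,0],[4,0,0],[0,0,0],[0,0,0]],"yaw":[0,0,0,0,0]}'; python3 -m inch '{"dp":[[2,0,0],[1,0,0],[0,0,0],[0,0,0]],"yaw":[0,0,0,0]}'
```

```text
time_s: 11.55
position: [0.4711, -0.3018, 0.0362]
tcp_rot: [[-0.001, 0.969, -0.248], [0.001, -0.248, -0.969], [-1.0, -0.001, -0.0]]
force: [0.1, 1.1, 1.2]
opening: 0.006
time_s: 11.88
position: [0.4714, -0.302, 0.0336]
tcp_rot: [[0.0, 0.969, -0.248], [-0.0, -0.248, -0.969], [-1.0, 0.0, 0.0]]
force: [0.3, -0.0, -0.3]
opening: 0.003
```

```bash
python3 -m inch '{"dp":[[1,0,0],[1,0,0],[0,0,0],[0,0,0]],"yaw":[0,0,0,0]}'; python3 -m inch '{"dp":[[1,0,0],[1,0,0],[0,0,0],[0,0,0]],"yaw":[0,0,0,0]}'
```

```text
time_s: 12.22
position: [0.4714, -0.302, 0.0317]
tcp_rot: [[0.0, 0.969, -0.248], [-0.0, -0.248, -0.969], [-1.0, 0.0, 0.0]]
force: [-0.4, 0.3, 1.6]
opening: 0.004
time_s: 12.55
position: [0.4714, -0.302, 0.0296]
tcp_rot: [[0.0, 0.969, -0.248], [-0.0, -0.248, -0.969], [-1.0, 0.0, 0.0]]
force: [0.1, 0.3, 3.3]
opening: 0.005
```

```bash
python3 -m inch '{"dp":[[1,0,0],[1,0,0],[0,0,0],[0,0,0]],"yaw":[0,0,0,0]}'; python3 -m inch '{"dp":[[1,0,0],[0.5,0,0],[0,0,0],[0,0,0]],"yaw":[0,0,0,0]}'
```

```text
time_s: 12.88
position: [0.4714, -0.302, 0.0276]
tcp_rot: [[0.0, 0.969, -0.248], [-0.0, -0.248, -0.969], [-1.0, 0.0, 0.0]]
force: [-0.7, 0.2, 4.7]
opening: 0.009
time_s: 13.22
position: [0.4714, -0.302, 0.0273]
tcp_rot: [[0.0, 0.969, -0.248], [-0.0, -0.248, -0.969], [-1.0, 0.0, 0.0]]
force: [-2.1, 0.6, 12.8]
opening: 0.006
```

The force rose steadily to about 5 N and then jumped to 12.8 N as travel stopped, so the button is at its stop. Releasing and retreating.

```bash
python3 -m inch '{"dp":[[-2,0,0],[-4,0,0],[-8,0,0],[-15,0,0],[-25,0,0],[-25,0,0],[-25,0,10],[-20,0,30],[-10,0,35],[0,0,35],[0,0,35],[0,0,25],[0,0,10],[0,0,0],[0,0,0],[0,0,0]],"yaw":[0,0,0,0,0,0,0,0,0,0,0,0,0,0,0,0]}'; python3 st.py;  python3 - 3 <<'E' | tail -3
from m import *
for n in["top","scene"]:
  c=bot.capture(n); np.savez(f"pics/{n}6.npz",**c)
  cv2.imwrite(f"pics/{n}6.png",c["color"][:,:,::-1])
c=dict(np.load("pics/top6.npz")); g=c["color"].astype(int)
m=(g.min(2)>150); m[:160]=0; m[:,:140]=0; m[228:]=0; m[:,300:]=0
for a,r,k in rect(m,500):
    w=np.array([ray(c,u,v,.056) for u,v in cv2.boxPoints(r)]); print("plate",[L(p).tolist() for p in w])
E
```

```text
time_s: 14.55
position: [0.4267, -0.474, 0.1595]
tcp_rot: [[-0.001, 0.969, -0.247], [0.003, -0.247, -0.969], [-1.0, -0.002, -0.002]]
force: [-0.0, 0.8, -0.5]
opening: 0.008
t 14.55 pos [ 0.4267 -0.474   0.1595] ledge x,y mm -33.6 -477.8 F [-0.   0.8 -0.5] op 0.007935738448396705
jaw ang -14.326156708676283 Rx [-0.001   0.0028 -1.    ] target tool dp to btn [ 100.     2.2 -178.3]
lead 204 177 [-37.3 149.6]
lead 208 190 [-38.7 120.7]
plate [[-49.9, 200.9], [30.9, 203.2], [31.6, 61.1], [-49.2, 59.7]]
```

View pics/scene6.png

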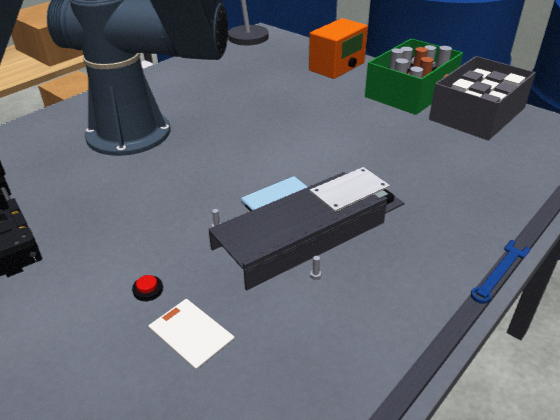

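View pics/top6.png

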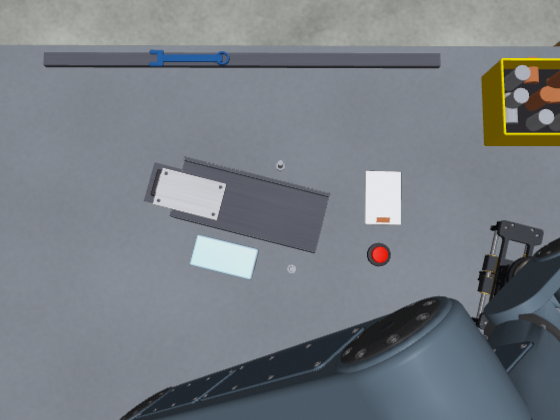

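The plate is flat with about 41 mm of overhang, and the button is up at scene (147,285). The bystanders are at the same pixels as before, and the arm is clear.

```bash
python3 -c "
from rig import bot
print(bot.hand_in())"
```

```text
the job is handed in; nothing more can be done
None
```

I pushed the plate about 110 mm along the ledge with both fingertips on its trailing end, backed off, then pressed the button with the fingers shut and retreated. I handed the job in at about 14.7 s of the 42 s allowed; it reports no verdict.

**Plate:** In the last top view it overhangs the open end by about 41–42 mm, and the wrist view during the push gave 39 mm. It looks flat and within about 1° of straight, and it didn't move during the button press.

**Button:** The force rose to about 5 N over the travel, then jumped to 12.8 N at the stop. In the last images the cap is back up.

**Bystanders and arm:** All four bystanders appear at the same image positions as at the start. The arm is clear, and the force reads about zero.

**Disagreements:** The views differed by 2–3 mm on the overhang. The cap measured about 31 mm across in the wrist view against the 36 mm given, probably from the colour mask. Neither mattered for the job.

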